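Load the balance and shut its roof door

ROBOT

A 6-joint arm with a two-finger parallel gripper is mounted at the origin on the work surface. World frame = base frame: x ahead of the robot, y to its left, z up, the work surface at z = 0. Lengths are in mm, angles in rad, forces in N, time in s.
With the tool pointing down it reaches from about 275 to 850 mm from the base axis. Payload 19 kg.
Tool frame: the origin (TCP) lies at the very end of the fingers, on their centre line; the grasp point (between the pads) lies 19 mm behind it (robot.pinch_z is the distance from the TCP to the grasp point, in mm); z points along the fingers, x is the direction in which the jaws open and shut, and the axes are right-handed (so a half turn about z gives the same grasp; the last joint's range is limited). The gripper opens to 85 mm and grips with 20 to 120 N. Pads are 22 mm wide; open, the fingers measure 114 mm over their backs; the gripper's body (76 mm by 85 mm) begins 54 mm behind the grasp point. The pads swing forward as they close: fully open they stand 13 mm farther back than shut.
Start: joints at [1.097, 0.15, 1.437, -0, 1.554, -0.134], TCP at [191.649, 542.089, 231.267] pointing down, gripper open.
Joint ranges: [-2.8, 2.8], [-0.68, 2.1], [0.12, 2.68], [-1.39, 4.53], [0.16, 2.79], [-2.81, 2.81]. Speed limits (rad/s): [1.89, 1.89, 2.22, 3.01, 3.01, 3.01].

INTERFACE

Orientations are given as a 3x3 rotation matrix whose columns are the frame's x, y, z axes.
In Python, from cell import robot, eyes gives the robot as it stands.
- The arm moves only by the shell command python3 -m pendant 'ROWS' [FORCE]. ROWS is JSON, a list of rows, each a list of 5 numbers: the finger opening in mm, from 0 to 85.4, then the shift along the world's x, y, z in mm, then the turn about the world's z in rad. In form: [[gripper, x, y, z, roll], ...]. A call has 1 to 20 rows; each row is the pose to reach, as a shift and turn from the pose commanded when the call began; what a row does not reach only later rows make up. A row lasts 1/12 s, in which the tool goes at most 41.7 mm and 7.16 degrees, less where a joint would pass 70% of its speed; a pose out of reach is approached as far as the arm can. A call with a gripper value outside its range is refused whole. The fingers move at their own pace and stop on an object; FORCE is the grip in N (left out, the last holds). Time passes only in rows, so rows that repeat a pose let the fingers close. It gives the time, the measured TCP pose, the force and the opening at its end, in the units of the state.
- robot.observe(): the state, without advancing time (a new reading comes with each control period).
- eyes.camera(name): name is "scene" or "top" or "wrist"; returns (picture, depth): 420x560x3 uint8, red, green, blue; 420x560 float32, mm along the optical axis (not along the pixel's ray), 0 where there is no reading.
- eyes.camera_params(name): a dict with "vertical_fov" (degrees; the focal length in pixels is half the picture's height over the tangent of half this angle, whatever the lens; pixels are square), "cx", "cy" (the principal point, pixels), "world_to_cam" (4x4, takes a point from world to camera coordinates). Camera axes: x right, y down, z forward; pixel columns grow to the right and rows downward; lengths in mm; the calibration is good to about 2 mm. A picture is of the moment at which its call begins: read the wrist's pose just before it. camera_params takes no time and is no camera call; for the wrist camera it gives the pose at the moment of the call.
- robot.sign_off(): hands the job in, once; it reports no verdict.
The state is a dict: "time": time; "joint_positions": joint angles; "qvel": joint speeds; "joint_efforts": joint torques, N m; "position": TCP position; "orientation": TCP orientation; "wrist_force": force on the tool from outside, world axes, zero at the start; "torque": the same for the moment, N m; "opening": opening from 0.0 (shut) to 1.0 (fully open).
Only numpy, scipy, OpenCV 4.12 (cv2) and the standard library are available. Lean on these libraries where they do the work, as an engineer would, in place of code of your own. Each camera call takes 0.05 s, during which the arm holds its last target.

TASK

Stand the amber sample bottle with the red stopper upright in the middle of the balance's weighing pan, setting it down gently and letting go of it. Then push the balance's sliding roof door along its track until it is fully home, pressed into the rubber seal of the end frame and held there by its catch, without ramming the frame, and take the hand away. Leave the other two sample bottles where they stand.

Things in the scene. Friction and masses are not known exactly. Their poses are not given: they have to be found in the camera images.
- red_sample_mid (a point): The sample bottle to weigh: amber glass cylinder 40 mm in diameter with a red stopper (36 mm in diameter, the top 18 mm), 70 mm tall in all, about 0.11 kg, standing upright on the bench. The point is its centre, 35 mm above its underside; z is up.
- blue_sample_mid (a point): A bystander of the same shape and size with a blue stopper; point at its centre, 35 mm up. The three bottles may stand in any of their places.
- green_sample_mid (a point): A bystander of the same shape and size with a green stopper; point at its centre, 35 mm up.
- balance: White balance fixed to the bench, 200 (its x) by 390 (its y) by 158 mm to the top of its two aluminium rails; origin at the centre of its underside, z up. Its -y half is the weighing chamber with clear walls, 180 mm wide between the rails and open above while the door is open; its +y half is solid, 149 mm high. The roof door slides between the rails along the balance's y; -y closes it.
- pan_top (a point): Centre of the top of the round steel weighing pan, 90 mm across, 75 mm above the bench, in the chamber at y = -85 mm of the balance; axes are the balance's. The door's underside passes 75 mm above it. With the door as it starts, the opening over the pan is clear for at least 40 mm to its -y side and 55 mm to its +y side.
- pan (a joint): Sag of the pan on its spring, m: about 0 when empty, grows downward, 3 N per mm. Above 5 mm it is overloaded.
- handle (a point): Centre of the black upright fin, the handle on the middle of the roof door: 50 (x) by 12 (y) by 35 mm tall, its foot at the door's top face 156 mm above the bench; axes are the balance's. Push its +y face towards -y. The door is a clear plate 176 by 165 by 6 mm with a blue strip along its leading (-y) edge, 82.5 mm from the fin's middle; it runs with 2.5 N of friction.
- seal (a joint): How far the door squeezes the end frame's rubber seal, m: 0 = untouched, 0.003 = fully (5 N), then it is hard. Readings are noisy: average them. A push of 12 to 15 N on the handle squeezes it fully; when let go, catch and friction keep it squeezed by 2 to 3 mm. Home is above 1.5 mm. More than 18 N between door and end frame is ramming.
- end_wall (a point): Middle of the top edge of the chamber's -y end wall, 145 mm above the bench. The aluminium end frame bar with the rubber seal stands over it, facing +y. The bar is adjustable and its place is not reported: the door's edge meets the seal somewhere between 14 and 43 mm to the +y side of this point (handle centre 97 to 125 mm from it).
- catch (a joint): Lift of the spring ball catch, m (0 = down), under a blue bracket of the end frame that reaches 24 mm over the door, up to 176 mm above the bench. About 6 mm before the door meets the seal the push rises to 6 to 9 N, drops as the ball (lifted 1.5 mm) snaps over a steel ridge on the door, then rises again against the seal.

How it is judged (in metres and radians):
On the way, in this order (a step that is already met when the one before it is completed fails the run):
1. the red-stoppered bottle stands upright on the pan, let go (horizontal distance between red_sample_mid and pan_top below 0.025 m and z of red_sample_mid in the frame of pan_top between 0.03 and 0.04 m and angle between red_sample_mid's own z axis and vertical below 0.1 rad and contact force between red_sample and the fingers below 0.05 N), for 0.2 s.
2. the roof door is pressed at least 1.5 mm into the seal of the end frame (value of joint seal above 0.0015 m), for 0.2 s.
At the end, for the whole second after the job is handed in: The roof door is home: it stays squeezed at least 1.5 mm into the end frame's seal by itself; the red-stoppered bottle stands at rest, upright (within 0.1 rad) on the pan, its axis within 25 mm of the pan's centre (value of joint seal above 0.0015 m and horizontal distance between red_sample_mid and pan_top below 0.025 m and z of red_sample_mid in the frame of pan_top between 0.03 and 0.04 m and angle between red_sample_mid's own z axis and vertical below 0.1 rad and linear speed of red_sample below 0.02 m/s); the robot touches nothing.
It fails at once if the end frame is rammed: more than 18 N between door and end frame (contact force between door and end_frame above 18 N).
It fails at once if the pan is overloaded: pressed down more than 5 mm by dropping or pushing (value of joint pan above 0.005 m).
It fails at once if the blue- or green-stoppered bottle is shifted by more than 25 mm (distance of any of blue_sample_mid, green_sample_mid from where it was at the start of the episode above 0.025 m).
It also fails if it takes over 67 s, if anything falls off the work surface, if the arm or the gripper's body presses on something with over 40 N, if the wrist force passes 120 N, or if a joint passes its speed limit or range.

## Working session

There is one attempt and no reset: what is moved stays moved. The work goes in short steps, Python scripts to look and compute and a shell command to move; the robot and the scene stay as the last step left them, time stands still between calls to the robot, and variables do not carry over. Pictures are saved under pics/ and viewed, and the job is handed in when it is done.

```bash
mkdir -p pics; cat > h.py <<'E'
import numpy as np, cv2
from cell import robot, eyes
def grab(name,fn):
    p=eyes.camera_params(name); im,d=eyes.camera(name)
    cv2.imwrite('pics/'+fn+'.png',im[:,:,::-1]); np.savez('pics/'+fn+'.npz',im=im,d=d,T=p['world_to_cam'],fov=p['vertical_fov'],cx=p['cx'],cy=p['cy'])
def load(fn):
    return np.load('pics/'+fn+'.npz')
def pt(q,u,v,z=None):
    f=210/np.tan(np.radians(float(q['fov']))/2); T=q['T']; R,t=T[:3,:3],T[:3,3]
    r=np.array([(u-q['cx'])/f,(v-q['cy'])/f,1.]); c=-R.T@t; w=R.T@r
    if z is None: return c+w*q['d'][int(v),int(u)]
    return c+w*(z-c[2])/w[2]
def proj(q,P):
    f=210/np.tan(np.radians(float(q['fov']))/2); T=q['T']; p=T[:3,:3]@np.array(P)+T[:3,3]
    return p[0]/p[2]*f+q['cx'],p[1]/p[2]*f+q['cy']
def crop(fn,x0,y0,x1,y1,s,out):
    im=cv2.imread('pics/'+fn+'.png')[y0:y1,x0:x1]; cv2.imwrite('pics/'+out+'.png',cv2.resize(im,None,fx=s,fy=s,interpolation=cv2.INTER_CUBIC))
E
python3 - <<'E'
from h import *
print(robot.observe())
for n in ['scene','top']:
    grab(n,n+'0'); print(eyes.camera_params(n))
E
```

```text
{'time': 0.0, 'joint_positions': array([ 1.09700636e+00,  1.50986858e-01,  1.43799111e+00, -9.04597446e-06,
        1.55379878e+00, -1.34038838e-01]), 'qvel': array([-0.00130173,  0.00107266,  0.00081661, -0.00074044, -0.0009156 ,
        0.00088807]), 'joint_efforts': array([ 7.02812322e-04, -7.13052106e+01, -5.70879793e+01,  2.72090335e-05,
        8.49219592e-03, -1.48715020e-05]), 'position': array([191.55584213, 541.90829365, 230.6948447 ]), 'orientation': array([[ 3.33251990e-01,  9.42837647e-01, -5.32206274e-04],
       [ 9.42837065e-01, -3.33252382e-01, -1.05778253e-03],
       [-1.17467620e-03, -1.49275669e-04, -9.99999299e-01]]), 'wrist_force': array([ 0.1161666 ,  1.13932476, -0.03354792]), 'torque': array([-0.00894973, -0.04563776,  0.01422119]), 'opening': 0.9980396461928773}
{'vertical_fov': 53.27422075920454, 'cx': 272.5889682589479, 'cy': 206.8516194187108, 'world_to_cam': array([[ 7.78635296e-01,  6.27284230e-01,  1.55425088e-02,
        -4.39639697e+02],
       [ 5.16576397e-01, -6.26761501e-01, -5.83368534e-01,
        -1.76117563e+02],
       [-3.56196436e-01,  4.62260225e-01, -8.12058855e-01,
         1.18798728e+03],
       [ 0.00000000e+00,  0.00000000e+00,  0.00000000e+00,
         1.00000000e+00]])}
{'vertical_fov': 51.89193745785078, 'cx': 272.6478648715969, 'cy': 207.7531785684634, 'world_to_cam': array([[-1.88579849e-02, -9.99742280e-01, -1.26392484e-02,
         8.21682402e+01],
       [-9.90080184e-01,  2.04331622e-02, -1.39009768e-01,
         5.40562323e+02],
       [ 1.39232202e-01,  9.89242528e-03, -9.90210348e-01,
         1.00339980e+03],
       [ 0.00000000e+00,  0.00000000e+00,  0.00000000e+00,
         1.00000000e+00]])}
```

View pics/top0.png

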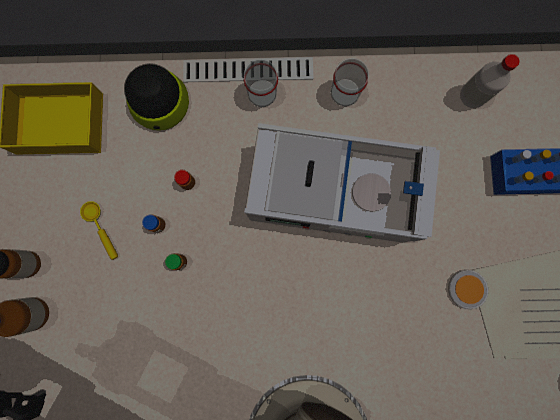

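View pics/scene0.png

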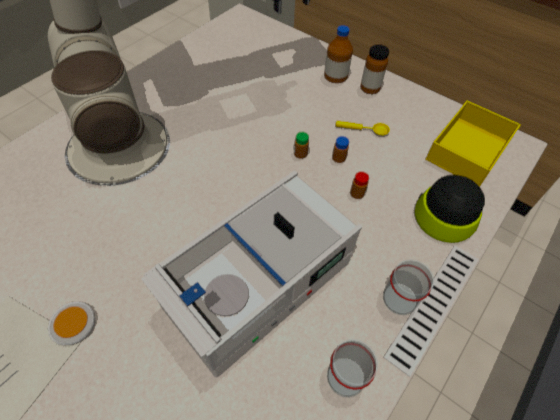

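The top view shows the red stopper at about (184,179), blue at (153,223), green at (175,262), the fin at (310,173), the pan at (371,192) and the bracket at (413,188). I'll zoom in on these.

```bash
python3 - <<'E'
from h import *
crop('top0',240,120,445,245,3.9,'ctop')
crop('top0',130,160,205,280,5,'cbot')
crop('scene0',140,170,365,370,3.5,'cscene')
E
```

```text
(no output)
```

View pics/ctop.png

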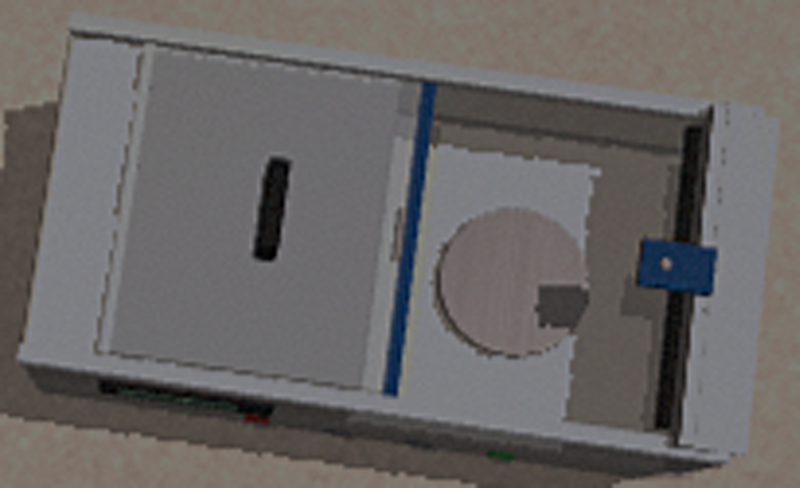

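View pics/cbot.png

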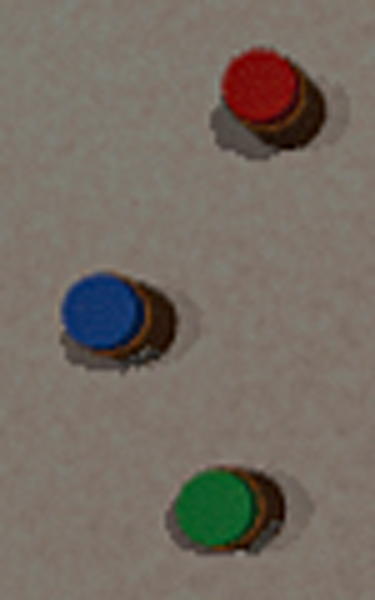

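View pics/cscene.png

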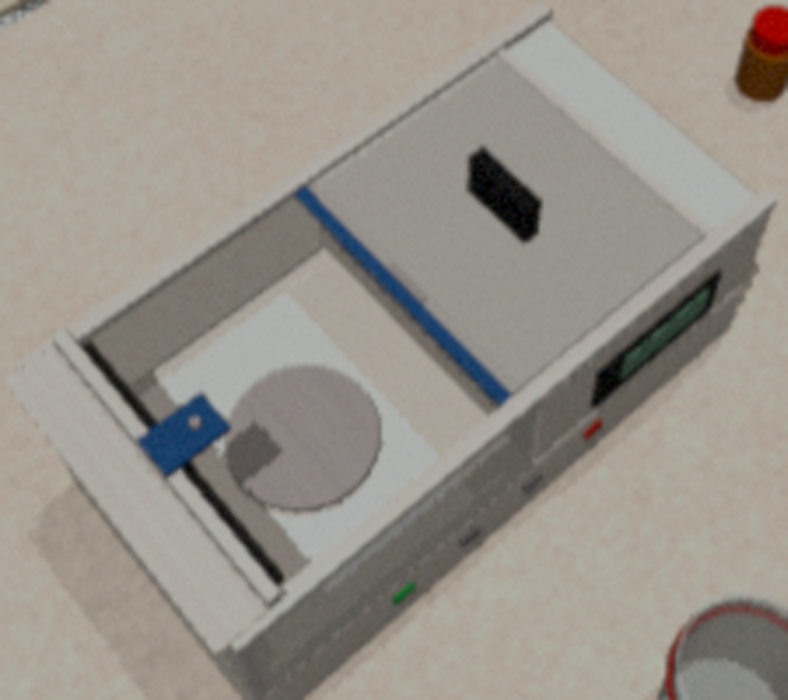

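```bash
python3 - <<'E'
from h import *
q=load('top0');s=load('scene0')
t=lambda u,v:(240+u/3.9,120+v/3.9)
b=lambda u,v:(130+u/5,160+v/5)
c=lambda u,v:(140+u/3.5,170+v/3.5)
np.set_printoptions(precision=1,suppress=True)
P=lambda n,a,z:print(n,pt(q,*a,z), pt(q,*a))
S=lambda n,a,z:print(n,'S',pt(s,*a,z),pt(s,*a))
P('pan',t(513,282),75);S('pan',c(305,437),75)
P('red',b(261,85),70);P('blue',b(102,311),70);P('green',b(215,508),70)
for n,a in [('red',(360,178)),('blue',(342,142)),('green',(302,138))]: S(n,a,70)
P('strip1',t(430,85),156);P('strip2',t(391,392),156)
S('strip1',c(303,190),156);S('strip2',c(502,400),156)
P('railfar1',t(73,28),158);P('railfar2',t(715,106),158)
P('railnear1',t(20,360),158);P('railnear2',t(740,462),158)
P('fin',t(277,160),191);P('fin2',t(266,260),191)
S('fin',c(483,150),191);S('fin2',c(541,202),191)
P('bracket',t(640,263),176);S('brk',c(217,412),176);P('brkend',t(715,270),176)
# color seg for stoppers
for nm,qq in (('top',q),('sc',s)):
  im=qq['im'].astype(int);R,G,B=im[...,0],im[...,1],im[...,2]
  for n,m in (('red',(R>2*G)&(R>2*B)&(R>90)),('blue',(B>1.6*R)&(B>60)),('green',(G>1.5*R)&(G>1.5*B)&(G>50))):
    k,l,st,ce=cv2.connectedComponentsWithStats(m.astype(np.uint8))
    for i in range(1,k):
      if 30<st[i,4]<500: print(nm,n,st[i],ce[i])
E
```

```text
pan [ 568.5 -160.2   75. ] [ 568.8 -160.5   73.5]
pan S [ 574.9 -161.3   75. ] [ 574.5 -161.    73.8]
red [615.6 284.1  70. ] [615.9 284.4  68.5]
blue [509.4 357.4  70. ] [509.5 357.5  69.8]
green [417.  303.3  70. ] [417.  303.6  68.4]
red S [618.2 277.6  70. ] [619.2 275.   73.2]
blue S [515.3 353.1  70. ] [515.2 353.2  69.8]
green S [424.7 297.   70. ] [424.  298.1  68.7]
strip1 [ 667.2 -101.6  156. ] [ 667.1 -101.5  156.2]
strip2 [495.2 -72.8 156. ] [495.1 -72.8 156.4]
strip1 S [499.  -71.4 156. ] [499.2 -71.6 156.3]
strip2 S [ 670.  -102.7  156. ] [ 670.  -102.7  155.9]
railfar1 [704.2  97.4 158. ] [704.7  97.5 156.5]
railfar2 [ 651.  -258.6  158. ] [ 647.8 -254.6  169.6]
railnear1 [516.7 129.1 158. ] [516.9 129.3 156.4]
railnear2 [ 453.2 -258.8  158. ] [ 462.9 -313.7    1.4]
fin [617.3 -11.9 191. ] [617.1 -11.9 191.8]
fin2 [563.1  -4.4 191. ] [568.8  -6.6 161. ]
fin S [576.5  -2.5 191. ] [576.2  -2.1 190.3]
fin2 S [622.9  -9.5 191. ] [621.4  -7.1 186.6]
bracket [ 560.  -206.3  176. ] [ 560.  -206.2  176.4]
brk S [ 566.8 -207.9  176. ] [ 566.3 -207.5  174.8]
brkend [ 555.4 -246.2  176. ] [ 558.9 -253.1  156.1]
top red [505  55  14  13 143] [511.8  60.6]
top red [174 170  15  14 159] [181.3 176.5]
top red [545 171   8   8  51] [548.7 174.7]
top blue [338 141  14  80 268] [344.8 180.2]
top blue [547 149  13  10  67] [554.5 152. ]
top blue [404 181  20  14 203] [413.5 187.8]
top blue [143 215  14  15 171] [149.5 221.9]
top green [165 254  15  15 180] [172.4 261.2]
sc red [354 172  15  15 169] [361.1 179. ]
sc red [390 275  39  26  74] [404.7 292.4]
sc red [330 358  40  31  83] [345.7 379.9]
sc blue [337  25  12  11 108] [342.7  30.3]
sc blue [336 137  13  12 132] [341.8 142.4]
sc blue [225 224  60  61 334] [255.3 254.8]
sc blue [180 283  25  23 279] [191.8 293.9]
sc green [296 132  13  13 131] [301.7 137.8]
```

```bash
python3 -m pendant '[[85,425,-261,0,-1.40],[85,425,-261,0,-1.40],[85,425,-261,0,-1.40],[85,425,-261,0,-1.40],[85,425,-261,0,-1.40],[85,425,-261,0,-1.40],[85,425,-261,0,-1.40],[85,425,-261,0,-1.40],[85,425,-261,0,-1.40],[85,425,-261,0,-1.40],[85,425,-261,0,-1.40],[85,425,-261,0,-1.40],[85,425,-261,0,-1.40],[85,425,-261,0,-1.40],[85,425,-261,0,-1.40]]' 40; python3 - <<'E'
from h import *
o=robot.observe();print(o['position'],o['orientation'],o['time'])
grab('wrist','w1')
E
```

```text
time: 1.35
position: [616.5, 281.0, 230.7]
orientation: [[0.986, -0.168, -0.001], [-0.168, -0.986, -0.0], [-0.001, 0.0, -1.0]]
wrist_force: [-0.2, -0.0, -0.3]
opening: 0.998
[616.45022053 281.04971009 230.67612608] [[ 9.85742640e-01 -1.68255879e-01 -1.18607897e-03]
 [-1.68256060e-01 -9.85743321e-01 -5.34783289e-05]
 [-1.16017138e-03  2.52280843e-04 -9.99999295e-01]] 1.35
```

View pics/w1.png

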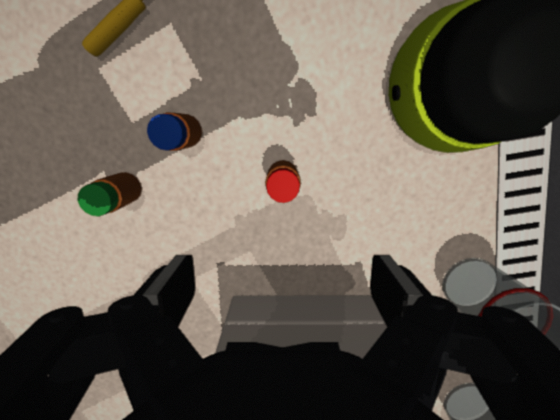

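The wrist view shows the red stopper at about (283,185), slightly ahead of the jaws.

```bash
python3 - <<'E'
from h import *
q=load('w1');np.set_printoptions(precision=1,suppress=True)
for u,v in [(283,185),(167,132),(97,200)]: print(pt(q,u,v,70),pt(q,u,v))
im=q['im'].astype(int);R,G,B=im[...,0],im[...,1],im[...,2]
ys,xs=np.where((R>2*G)&(R>2*B)&(R>90)&(np.arange(420)[:,None]<220));print(xs.min(),xs.max(),ys.min(),ys.max(),xs.mean(),ys.mean())
print(-q['T'][:3,:3].T@q['T'][:3,3])
E
```

```text
[616.4 287.6  70. ] [616.4 287.6  69.9]
[512.1 359.6  70. ] [512.1 359.6  70.1]
[420.4 304.8  70. ] [420.7 304.8  70.4]
266 299 167 202 282.4956043956044 184.95494505494506
[626.3 348.4 373.8]
```

```bash
python3 -m pendant '[[85,0,5,-40,0],[85,0,5,-80,0],[85,0,5,-120,0],[85,0,5,-125,0],[85,0,5,-125,0],[85,0,5,-125,0]]'; python3 - <<'E'
from h import *
o=robot.observe();print(o['position'],o['time'])
grab('wrist','w2')
q=load('w2')
im=q['im'].astype(int);R,G,B=im[...,0],im[...,1],im[...,2]
ys,xs=np.where((R>2*G)&(R>2*B)&(R>90));print(xs.min(),xs.max(),ys.min(),ys.max(),xs.mean(),ys.mean())
print(pt(q,xs.mean(),ys.mean(),70))
E
```

```text
time: 1.9
position: [617.0, 286.9, 108.8]
orientation: [[0.986, -0.167, 0.002], [-0.167, -0.986, 0.001], [0.002, -0.001, -1.0]]
wrist_force: [0.4, 0.4, 1.0]
opening: 0.995
[616.97046745 286.90841396 108.78822217] 1.9
0 309 116 263 268.44194260485654 229.42075055187638
[606.75991609 290.58322023  70.        ]
```

View pics/w2.png

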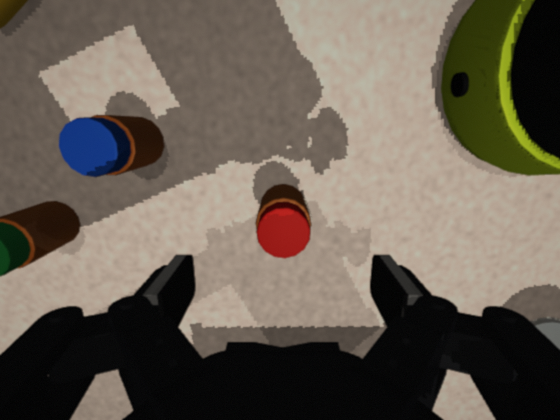

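The stopper's top disc now spans x 257–311 and y 206–258, so its centre is at about (284,231).

```bash
python3 - <<'E'
from h import *
q=load('w2')
print(pt(q,283.5,231.5,70),pt(q,284,231), proj(q,[617,287,70]))
o=robot.observe();print(o['position'],o['orientation'])
E
```

```text
[616.1542182  287.52447271  70.        ] [616.5462107  287.90672695  70.26413929] (np.float64(284.9158095077186), np.float64(232.04173286240697))
[617.5083695  286.87838156 109.60315826] [[ 0.98586498 -0.16750477  0.00352022]
 [-0.16751001 -0.98586958  0.00124941]
 [ 0.00326119 -0.00182142 -0.99999302]]
```

```bash
python3 -m pendant '[[85,0,1.5,-20,0],[85,0,1.5,-45,0],[85,0,1.5,-65,0],[85,0,1.5,-74,0],[85,0,1.5,-74,0],[85,0,1.5,-74,0],[30,0,1.5,-74,0],[30,0,1.5,-74,0],[30,0,1.5,-74,0],[30,0,1.5,-74,0],[30,0,1.5,-74,0],[30,0,1.5,-74,0],[30,0,1.5,-74,0],[30,0,1.5,-74,0],[30,0,1.5,-74,0],[30,0,1.5,-74,0]]' 30;  python3 - <<'E'
from h import *
grab('wrist','w3')
E
```

```text
time: 3.28
position: [617.0, 287.7, 33.3]
orientation: [[0.986, -0.168, 0.001], [-0.168, -0.986, 0.0], [0.001, -0.001, -1.0]]
wrist_force: [-1.0, 0.1, 6.4]
opening: 0.456
```

View pics/w3.png

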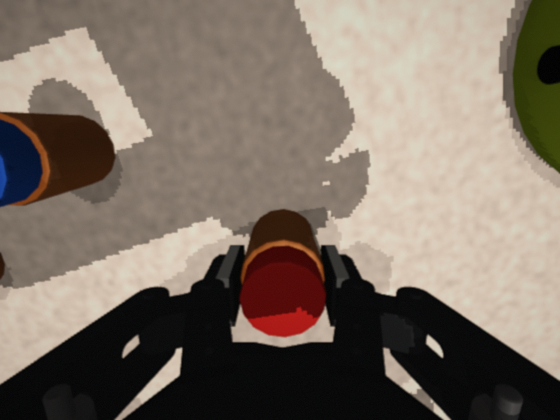

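Fingers stopped at about 39 mm opening on the bottle. Next I lift it and move to a viewing pose just past the pan.

```bash
python3 -m pendant '[[30,0,0,20,0],[30,0,0,60,0],[30,0,0,100,0],[30,0,0,140,0],[30,0,0,180,0],[30,-5,-40,220,0],[30,-10,-80,230,0],[30,-15,-120,230,0],[30,-20,-160,230,0],[30,-24,-200,230,0],[30,-28,-240,230,0],[30,-32,-280,230,0],[30,-36,-320,230,0],[30,-40,-360,230,0],[30,-44,-400,230,0],[30,-48,-440,230,0],[30,-52,-475,230,0],[30,-54,-495,230,0],[30,-54,-495,230,0],[30,-54,-495,230,0]]' ;  python3 - <<'E'
from h import *
robot.observe();grab('wrist','w4');print(robot.observe()['position'])
E
```

```text
time: 5.0
position: [562.3, -208.4, 262.2]
orientation: [[0.985, -0.17, -0.0], [-0.17, -0.985, 0.0], [-0.0, -0.0, -1.0]]
wrist_force: [0.2, 0.0, -1.2]
opening: 0.46
[ 562.53029914 -207.45398852  262.31671493]
```

View pics/w4.png

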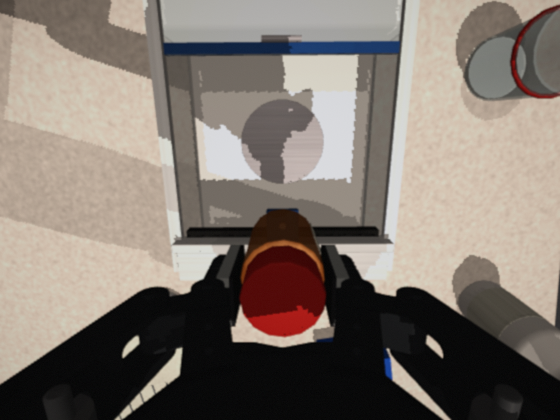

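The pan is a disc spanning x 241–323 and y 99–183, centred at about (282,141). The blue strip is level at v≈48–54, and the end frame's seal is at v≈231.

```bash
python3 - <<'E'
from h import *
crop('w4',140,0,430,280,2.7,'cw4')
q=load('w4');np.set_printoptions(precision=1,suppress=True)
print('pan',pt(q,282,141,75),pt(q,282,141))
for u,v in [(168,54),(398,53),(190,233),(378,233),(190,228),(378,228)]: print(u,v,pt(q,u,v,156),pt(q,u,v))
print(pt(q,283.5,270), proj(q,[571,-160.7,75]))
E
```

```text
pan [ 568.7 -159.    75. ] [ 568.7 -159.    75.6]
168 54 [495.2 -76.1 156. ] [495.2 -76.2 156.2]
398 53 [ 667.6 -105.3  156. ] [ 669.2 -104.7  151.8]
190 233 [ 474.9 -219.7  156. ] [ 475.5 -219.3  157.5]
378 233 [ 640.3 -248.3  156. ] [ 639.4 -247.   159.2]
190 228 [ 476.1 -215.1  156. ] [ 474.6 -216.3  152. ]
378 228 [ 640.7 -243.6  156. ] [ 649.2 -256.3  125.1]
[ 563.1 -196.2  298.7] (np.float64(284.320992131669), np.float64(142.17397506231703))
```

View pics/cw4.png

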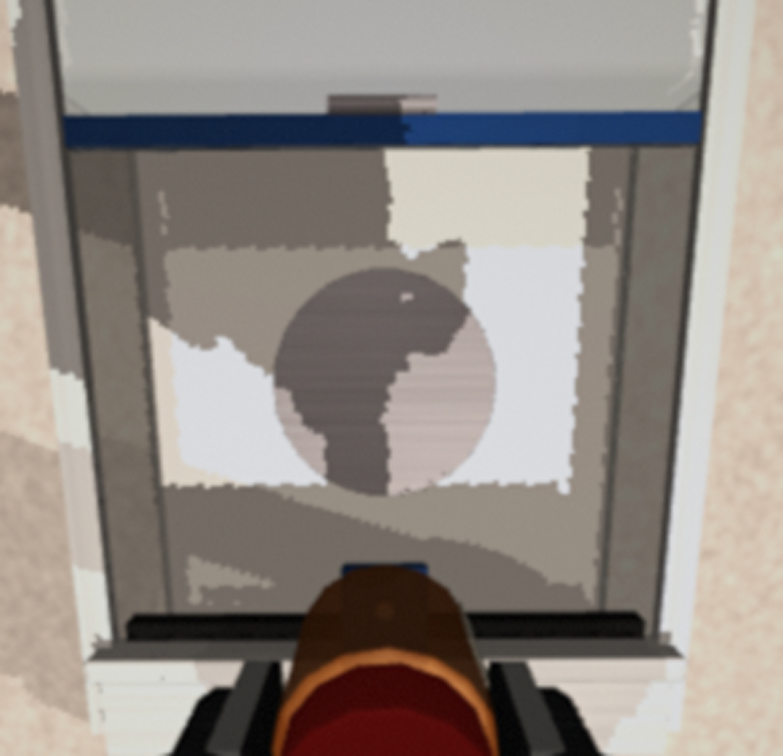

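```bash
python3 -m pendant '[[30,3,24,0,0],[30,6.5,48,0,0],[30,6.5,48,0,0],[30,6.5,48,-30,0],[30,6.5,48,-60,0],[30,6.5,48,-90,0],[30,6.5,48,-115,0],[30,6.5,48,-135,0],[30,6.5,48,-145,0],[30,6.5,48,-149,0],[30,6.5,48,-150,0],[30,6.5,48,-150,0],[30,6.5,48,-150,0]]' ;  python3 - <<'E'
from h import *
print(robot.observe()['position']);grab('wrist','w5');grab('scene','s5');crop('s5',140,120,365,330,3.5,'cs5');print(robot.observe()['wrist_force'])
E
```

```text
time: 6.13
position: [569.7, -159.5, 113.7]
orientation: [[0.986, -0.168, 0.002], [-0.168, -0.986, -0.001], [0.002, 0.0, -1.0]]
wrist_force: [0.2, 0.1, -0.9]
opening: 0.451
[ 569.74589863 -159.4946921   113.6537541 ]
[-0.135997    0.38968526 -0.73918588]
```

View pics/w5.png

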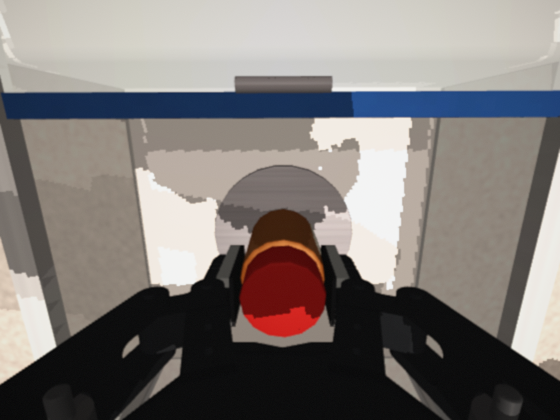

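View pics/cs5.png

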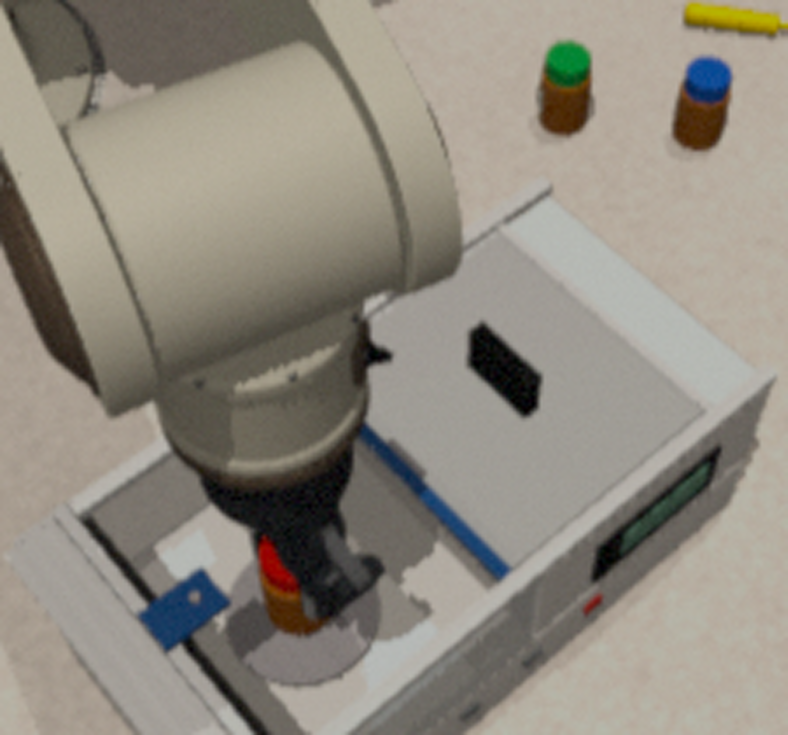

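The bottle hovers centred on the pan: disc x 215–352, bottle axis u≈284. Lowering gently.

```bash
python3 -m pendant '[[30,0,0,-1,0],[30,0,0,-2,0],[30,0,0,-2.5,0],[30,0,0,-3,0],[30,0,0,-3.5,0],[30,0,0,-3.5,0],[30,0,0,-3.5,0]]'; python3 -m pendant '[[30,0,0,-0.5,0],[30,0,0,-0.5,0],[30,0,0,-0.5,0],[30,0,0,-0.5,0]]'
```

```text
time: 6.82
position: [569.1, -159.4, 108.7]
orientation: [[0.986, -0.168, -0.0], [-0.168, -0.986, 0.0], [-0.0, -0.0, -1.0]]
wrist_force: [-0.3, 0.8, -0.7]
opening: 0.454
time: 7.15
position: [569.2, -159.4, 108.3]
orientation: [[0.986, -0.168, 0.0], [-0.168, -0.986, -0.0], [0.0, 0.0, -1.0]]
wrist_force: [-0.1, -0.2, -0.2]
opening: 0.456
```

```bash
python3 -m pendant '[[30,0,0,-0.4,0],[30,0,0,-0.4,0],[30,0,0,-0.8,0],[30,0,0,-0.8,0],[30,0,0,-0.8,0],[30,0,0,-0.8,0]]';python3 - <<'E'
from h import *
for i in range(4): grab('scene','tmp'); print(robot.observe()['wrist_force'],robot.observe()['position'])
E
```

```text
time: 7.65
position: [569.2, -159.4, 107.6]
orientation: [[0.986, -0.168, 0.0], [-0.168, -0.986, -0.0], [0.0, 0.0, -1.0]]
wrist_force: [0.2, -0.2, 1.2]
opening: 0.453
[-0.13798449  0.65802344  1.62878997] [ 569.19051022 -159.45344639  107.55991313]
[0.22228799 0.85823027 0.99728284] [ 569.19558276 -159.4322566   107.54112352]
[-1.05887124 -0.88532254  1.39082862] [ 569.18082561 -159.41299812  107.5281255 ]
[0.00754518 0.26165139 1.15253986] [ 569.2035001  -159.41278377  107.53825591]
```

Contact: about 2 N is carried by the pan. Opening slowly to 62 mm.

```bash
python3 -m pendant '[[42,0,0,0,0],[46,0,0,0,0],[50,0,0,0,0],[55,0,0,0,0],[62,0,0,0,0],[62,0,0,0,0],[62,0,0,0,0],[62,0,0,0,0]]';python3 - <<'E'
from h import *
grab('wrist','w6'); print(robot.observe()['wrist_force'])
E
```

```text
time: 8.52
position: [569.1, -159.4, 107.5]
orientation: [[0.986, -0.168, -0.0], [-0.168, -0.986, 0.0], [-0.0, 0.0, -1.0]]
wrist_force: [0.5, 0.4, 0.2]
opening: 0.724
[ 0.53495992 -0.38700641  0.10255708]
```

View pics/w6.png

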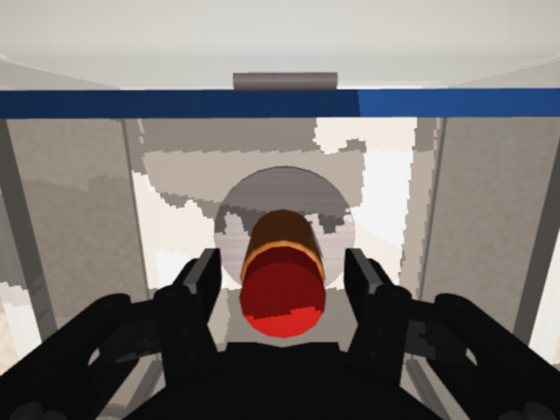

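The bottle stands free between the open fingers. Retreat straight up, then pause where the wrist camera sees the fin.

```bash
python3 -m pendant '[[62,0,0,10,0],[62,0,0,30,0],[62,0,0,60,0],[62,0,0,100,0],[62,0,0,140,0],[62,0,0,160,0],[30,10,40,160,0],[10,17,80,160,0],[0,23,110,160,0],[0,23,110,160,0],[0,23,110,160,0],[0,23,110,160,0],[0,23,110,160,0]]';python3 - <<'E'
from h import *
print(robot.observe()['position']);grab('wrist','w7');grab('top','t7');crop('t7',240,120,445,245,3.9,'ct7')
E
```

```text
time: 9.65
position: [592.0, -50.3, 267.8]
orientation: [[0.986, -0.169, -0.0], [-0.169, -0.986, -0.0], [0.0, 0.0, -1.0]]
wrist_force: [-0.0, -0.1, -0.1]
opening: 0.001
[591.99888416 -50.2702034  267.77475282]
```

View pics/w7.png

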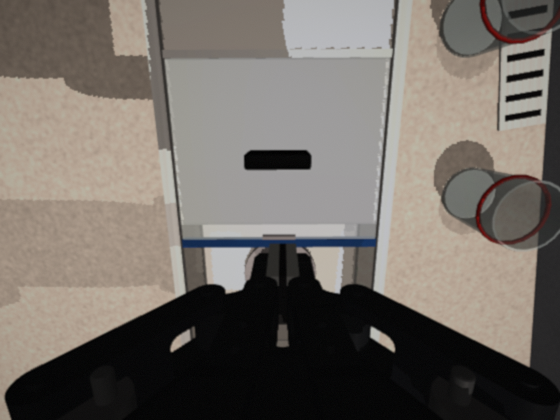

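View pics/ct7.png

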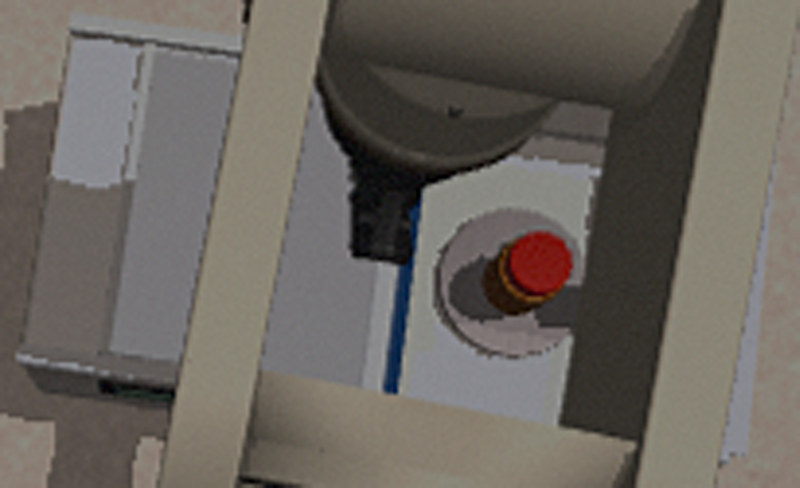

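The bottle stands upright on the pan at about (540,265) in the top crop. The fin shows in the wrist view at x 244–311, y 150–170.

```bash
python3 - <<'E'
from h import *
q=load('w7');np.set_printoptions(precision=1,suppress=True)
print(pt(q,278,158,191),pt(q,278,152,191),pt(q,278,160))
for u,v in [(182,246),(376,245)]: print(pt(q,u,v,156))
t=load('t7');u,v=240+540/3.9,120+263/3.9;print(pt(t,u,v,145),pt(t,u,v))
E
```

```text
[594.6  -6.4 191. ] [595.3  -2.2 191. ] [594.4  -7.7 192.3]
[492.  -74.7 156. ]
[ 668.8 -104.1  156. ]
[ 566.9 -160.2  145. ] [ 567.1 -160.4  143.8]
```

```bash
python3 -m pendant '[[0,5,40,0,0],[0,10,80,0,0],[0,10.3,87,0,0],[0,10.3,87,-20,0],[0,10.3,87,-50,0],[0,10.3,87,-75,0],[0,10.3,87,-92,0],[0,10.3,87,-98,0],[0,10.3,87,-98,0],[0,10.3,87,-98,0],[0,10.3,87,-98,0]]';python3 - <<'E'
from h import *
grab('scene','s8');crop('s8',140,120,365,330,3.5,'cs8');print(robot.observe()['wrist_force'])
E
```

```text
time: 10.67
position: [603.1, 37.3, 171.1]
orientation: [[0.986, -0.169, 0.002], [-0.169, -0.986, -0.0], [0.002, -0.0, -1.0]]
wrist_force: [0.1, 0.0, 0.0]
opening: 0.0
[0.18055249 0.07999975 0.87243464]
```

View pics/cs8.png

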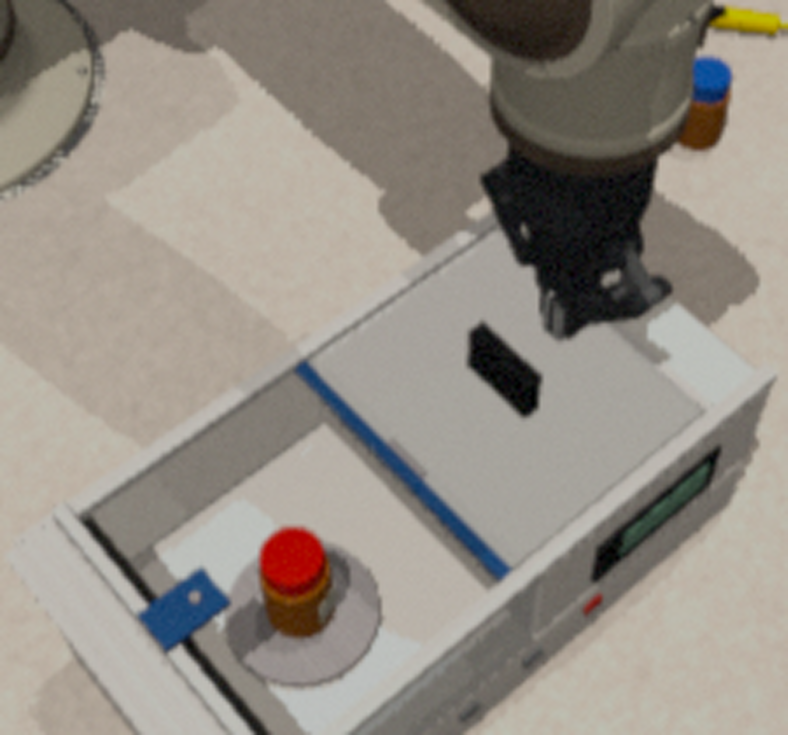

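```bash
python3 -m pendant '[[0,-2,-11.8,0,0],[0,-3.4,-19.7,0,0],[0,-4.2,-24.7,0,0],[0,-4.7,-27.6,0,0],[0,-5.2,-30.6,0,0],[0,-5.9,-34.5,0,0]]'; python3 -m pendant '[[0,-1.2,-6.9,0,0],[0,-2.6,-14.8,0,0],[0,-3.9,-22.7,0,0],[0,-5.3,-30.6,0,0],[0,-6.6,-38.5,0,0],[0,-8,-46.4,0,0],[0,-9.3,-54.2,0,0],[0,-10.7,-62.1,0,0],[0,-12,-70,0,0],[0,-13.4,-77.9,0,0],[0,-14.7,-85.8,0,0],[0,-16.1,-93.7,0,0],[0,-16.9,-98.6,0,0],[0,-17.1,-100,0,0],[0,-17.1,-100,0,0]]';python3 - <<'E'
from h import *
print(robot.observe()['wrist_force']);grab('top','t9');crop('t9',240,120,445,245,3.9,'ct9')
grab('scene','s9');crop('s9',100,120,365,330,3,'cs9')
E
```

```text
time: 11.22
position: [596.7, 3.0, 169.7]
orientation: [[0.986, -0.168, 0.0], [-0.168, -0.986, 0.0], [0.0, -0.001, -1.0]]
wrist_force: [1.1, 3.2, 2.1]
opening: 0.003
time: 12.47
position: [579.2, -97.4, 169.4]
orientation: [[0.986, -0.169, -0.001], [-0.169, -0.986, -0.0], [-0.001, 0.0, -1.0]]
wrist_force: [0.5, -0.4, -0.4]
opening: -0.002
[ 0.53275254 -0.36871948 -0.42504827]
```

View pics/ct9.png

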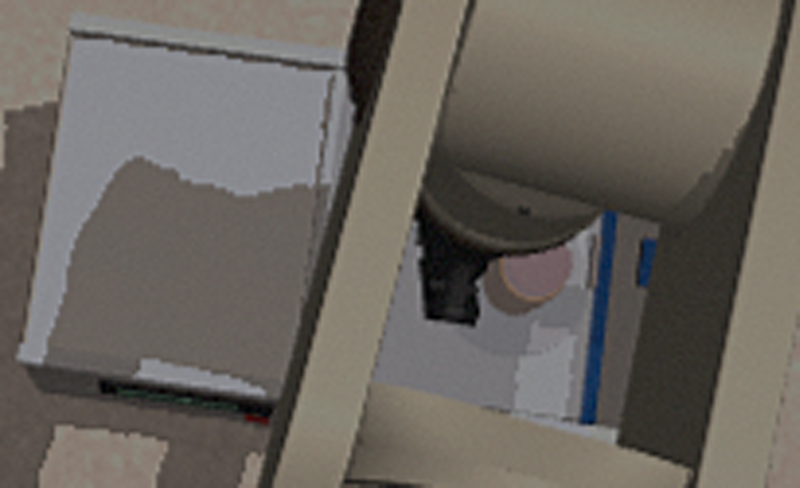

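View pics/cs9.png

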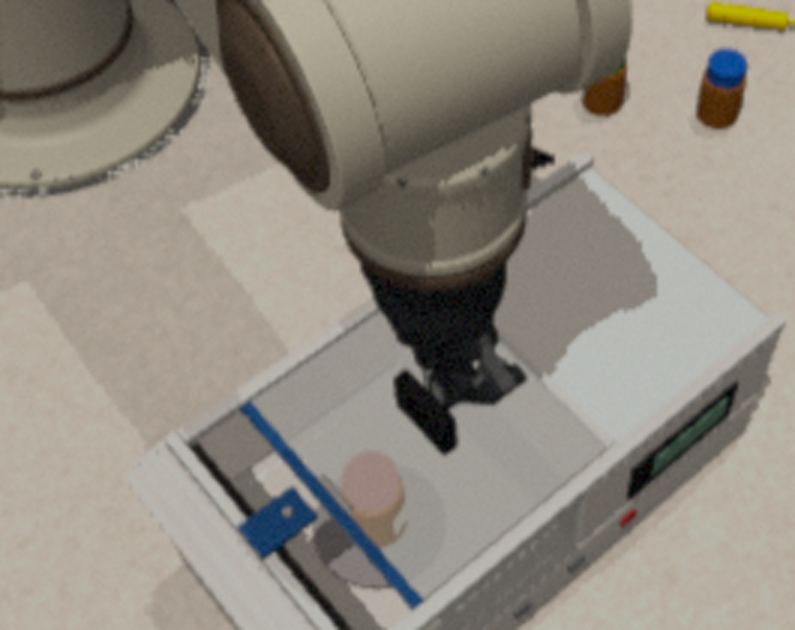

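The door has moved most of the way. The strip's edge in the scene crop runs (243,405)–(418,606), and the black seal runs (190,440)–(345,630). I'll compute the remaining gap.

```bash
python3 - <<'E'
from h import *
np.set_printoptions(precision=1,suppress=True)
s=load('s9');t=load('t9');n=np.array([-.169,-.986,0])
c=lambda u,v:(100+u/3,120+v/3)
A=pt(t,240+613/3.9,120+218/3.9,156);B=pt(t,240+595/3.9,120+421/3.9,156)
print(A,B,'edge s',A@n,B@n)
A=pt(s,*c(241,408),156);B=pt(s,*c(414,606),156);print('S',A,B,A@n,B@n)
for z in (150,156): 
  C=pt(s,*c(202,440),z);D=pt(s,*c(345,612),z);print('seal S',z,C,D,C@n,D@n)
w=load('w4')
for z in (150,156): print('seal W',z,pt(w,192,227,z)@n,pt(w,376,227,z)@n)
print(pt(w,168,54,156)@n,pt(w,398,53,156)@n,'tcp s',np.array([579.2,-97.4,0])@n)
t0=load('top0')
for z in(150,156):print('seal T',pt(t0,240+687/3.9,120+126/3.9,z)@n,pt(t0,240+657/3.9,120+428/3.9,z)@n)
print('edgeT0',pt(t0,240+435/3.9,120+85/3.9,156)@n,pt(t0,240+397/3.9,120+393/3.9,156)@n)
crop('s9',150,220,260,330,7,'cs9b')
E
```

```text
[ 589.2 -199.   156. ] [ 477.1 -182.7  156. ] edge s 96.65159743746918 99.48034157299276
S [ 479.8 -181.8  156. ] [ 652.6 -209.5  156. ] 98.16766661244098 96.27546555841411
seal S 150 [ 474.3 -211.9  150. ] [ 622.  -236.2  150. ] 128.78049254684782 127.80242020474853
seal S 156 [ 477.5 -213.3  156. ] [ 624.  -237.5  156. ] 129.65585944558637 128.68595123105155
seal W 150 132.8536617713846 133.11628003687946
seal W 156 130.73005791202348 130.98650467658862
-8.607478434784726 -9.007822133453637 tcp s -1.8484000000000083
seal T 133.12106627664883 134.75539638824708
seal T 131.42144260378961 133.04511124621723
edgeT0 -9.832547187555798 -8.577823926084639
```

View pics/cs9b.png

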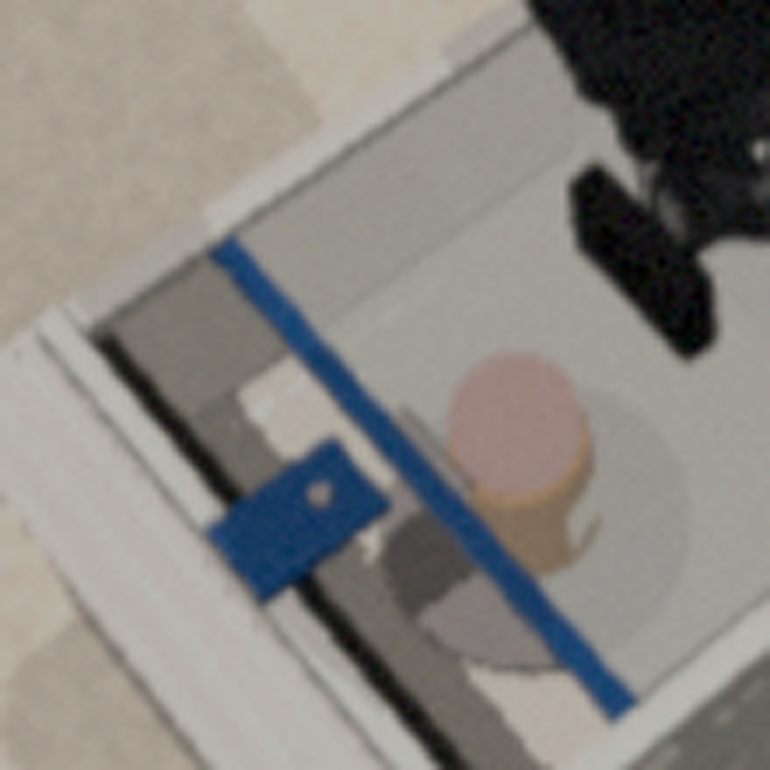

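```bash
python3 -m pendant '[[0,-0.8,-5,0,0],[0,-1.7,-10,0,0],[0,-2.4,-14,0,0],[0,-2.9,-17,0,0],[0,-3,-17.7,0,0],[0,-3,-17.7,0,0]]'; python3 -m pendant '[[0,-0.17,-1,0,0],[0,-0.34,-2,0,0]]' | grep -E "pos|force"; python3 -m pendant '[[0,-0.17,-1,0,0],[0,-0.34,-2,0,0]]'| grep -E "pos|force"; 
```

```text
time: 13.07
position: [576.4, -115.0, 169.4]
orientation: [[0.986, -0.169, -0.0], [-0.169, -0.986, -0.0], [-0.0, 0.0, -1.0]]
wrist_force: [-0.7, 0.6, 0.3]
opening: -0.001
position: [576.1, -116.5, 169.5]
wrist_force: [0.7, 3.3, 0.3]
position: [575.8, -118.5, 169.5]
wrist_force: [0.3, 2.0, -0.9]
```

```bash

python3 -m pendant '[[0,-0.09,-0.5,0,0],[0,-0.17,-1,0,0]]'| grep -E "pos|force"; 
python3 -m pendant '[[0,-0.09,-0.5,0,0],[0,-0.17,-1,0,0]]'| grep -E "pos|force"; 
python3 -m pendant '[[0,-0.09,-0.5,0,0],[0,-0.17,-1,0,0]]'| grep -E "pos|force"; 
python3 -m pendant '[[0,-0.09,-0.5,0,0],[0,-0.17,-1,0,0]]'| grep -E "pos|force"
```

```text
position: [575.6, -119.6, 169.5]
wrist_force: [0.8, 3.1, -0.1]
position: [575.4, -120.7, 169.5]
wrist_force: [1.2, 2.2, 0.2]
position: [575.3, -121.7, 169.5]
wrist_force: [1.8, 2.0, 0.3]
position: [575.1, -122.7, 169.5]
wrist_force: [1.2, 3.6, 0.6]
```

```bash

for i in 1 2 3; do :; done
python3 -m pendant '[[0,-0.09,-0.5,0,0],[0,-0.09,-0.5,0,0]]'| grep -E "pos|force"; 
python3 -m pendant '[[0,-0.09,-0.5,0,0],[0,-0.09,-0.5,0,0]]'| grep -E "pos|force"; 
python3 -m pendant '[[0,-0.09,-0.5,0,0],[0,-0.09,-0.5,0,0]]'| grep -E "pos|force"; 
python3 -m pendant '[[0,-0.09,-0.5,0,0],[0,-0.09,-0.5,0,0]]'| grep -E "pos|force";
python3 -m pendant '[[0,-0.09,-0.5,0,0],[0,-0.09,-0.5,0,0]]'| grep -E "pos|force"; 
python3 -m pendant '[[0,-0.09,-0.5,0,0],[0,-0.09,-0.5,0,0]]'| grep -E "pos|force"
```

```text
position: [575.0, -123.3, 169.5]
wrist_force: [0.3, 1.8, 0.1]
position: [574.9, -123.7, 169.5]
wrist_force: [2.0, 1.2, 0.0]
position: [574.8, -124.1, 169.5]
wrist_force: [1.2, 1.1, 0.2]
position: [574.7, -124.7, 169.5]
wrist_force: [2.0, 0.8, 0.4]
position: [574.7, -125.2, 169.5]
wrist_force: [1.5, 1.6, 0.6]
position: [574.6, -125.7, 169.5]
wrist_force: [1.9, 1.9, -0.7]
```

```bash

python3 -m pendant '[[0,-0.09,-0.5,0,0],[0,-0.09,-0.5,0,0]]'| grep -E "pos|force"; 
python3 -m pendant '[[0,-0.09,-0.5,0,0],[0,-0.09,-0.5,0,0]]'| grep -E "pos|force"; 
python3 -m pendant '[[0,-0.09,-0.5,0,0],[0,-0.09,-0.5,0,0]]'| grep -E "pos|force"; 
python3 -m pendant '[[0,-0.09,-0.5,0,0],[0,-0.09,-0.5,0,0]]'| grep -E "pos|force"
python3 - <<'E'
from h import *
grab('scene','s10');crop('s10',150,200,260,310,7,'cs10')
E
```

```text
position: [574.5, -126.2, 169.5]
wrist_force: [2.3, 2.2, 0.5]
position: [574.4, -126.7, 169.5]
wrist_force: [2.0, 1.4, 0.2]
position: [574.3, -127.1, 169.5]
wrist_force: [2.7, 0.8, 0.4]
position: [574.2, -127.5, 169.5]
wrist_force: [2.9, 3.6, 0.9]
```

View pics/cs10.png

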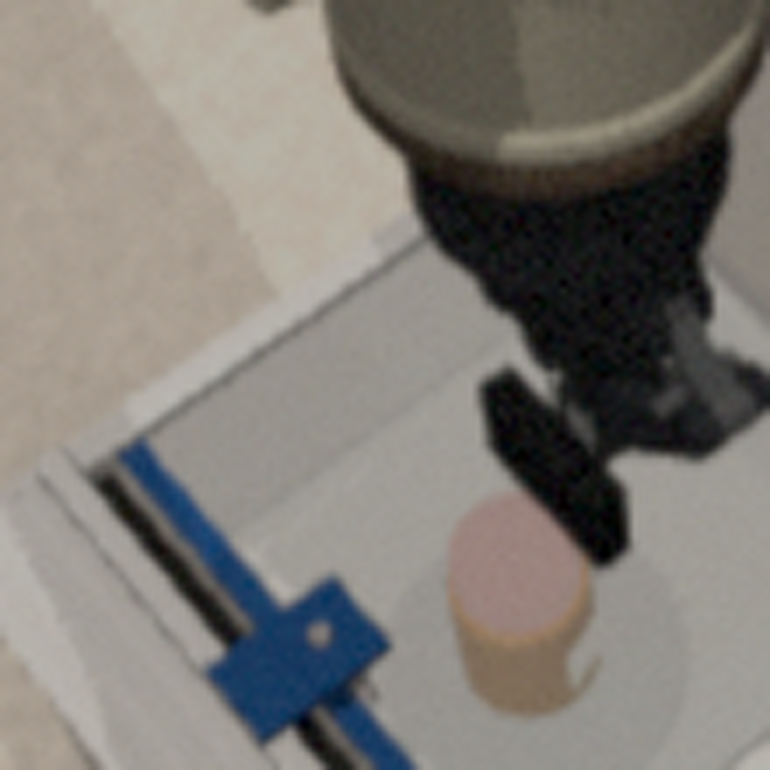

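A thin gap (about 4–5 mm) remains between the strip and the seal, so the door is about at the catch. Continuing in small steps.

```bash

python3 -m pendant '[[0,-0.09,-0.5,0,0],[0,-0.09,-0.5,0,0]]'| grep -E "pos|force"; 
python3 -m pendant '[[0,-0.09,-0.5,0,0],[0,-0.09,-0.5,0,0]]'| grep -E "pos|force"; 
python3 -m pendant '[[0,-0.09,-0.5,0,0],[0,-0.09,-0.5,0,0]]'| grep -E "pos|force"; 
python3 -m pendant '[[0,-0.09,-0.5,0,0],[0,-0.09,-0.5,0,0]]'| grep -E "pos|force"
```

```text
position: [574.2, -127.8, 169.5]
wrist_force: [2.9, 6.2, 0.6]
position: [574.1, -128.3, 169.5]
wrist_force: [2.8, 6.7, 1.1]
position: [574.0, -128.9, 169.5]
wrist_force: [3.4, 3.8, 0.8]
position: [573.9, -129.5, 169.5]
wrist_force: [3.2, 4.1, 0.3]
```

The catch peak (6.7 N) has passed and the push dropped to about 4 N. Next comes the seal. I'm dropping the x component to relieve the sideways drag.

```bash

python3 -m pendant '[[0,0,-0.5,0,0],[0,0,-0.5,0,0]]'| grep -E "pos|force"; 
python3 -m pendant '[[0,0,-0.5,0,0],[0,0,-0.5,0,0]]'| grep -E "pos|force"; 
python3 -m pendant '[[0,0,-0.5,0,0],[0,0,-0.5,0,0]]'| grep -E "pos|force"; 
python3 -m pendant '[[0,0,-0.5,0,0],[0,0,-0.5,0,0]]'| grep -E "pos|force"; 
python3 -m pendant '[[0,0,-0.5,0,0],[0,0,-0.5,0,0]]'| grep -E "pos|force"; 
python3 -m pendant '[[0,0,-0.5,0,0],[0,0,-0.5,0,0]]'| grep -E "pos|force"
```

```text
position: [573.8, -130.0, 169.4]
wrist_force: [2.3, 3.9, 0.5]
position: [573.7, -130.7, 169.4]
wrist_force: [1.0, 2.1, 0.9]
position: [573.7, -131.3, 169.4]
wrist_force: [0.5, 1.9, 0.7]
position: [573.7, -131.7, 169.4]
wrist_force: [-2.5, 2.6, 0.4]
position: [573.7, -132.1, 169.4]
wrist_force: [-1.5, 2.3, 1.1]
position: [573.7, -132.6, 169.3]
wrist_force: [-1.4, 3.6, -0.2]
```

```bash

python3 -m pendant '[[0,-0.09,-0.5,0,0],[0,-0.09,-0.5,0,0]]'| grep -E "pos|force"; 
python3 -m pendant '[[0,-0.09,-0.5,0,0],[0,-0.09,-0.5,0,0]]'| grep -E "pos|force"; 
python3 -m pendant '[[0,-0.09,-0.5,0,0],[0,-0.09,-0.5,0,0]]'| grep -E "pos|force"; 
python3 -m pendant '[[0,-0.09,-0.5,0,0],[0,-0.09,-0.5,0,0]]'| grep -E "pos|force"
```

```text
position: [573.7, -133.1, 169.4]
wrist_force: [-1.8, 3.7, -0.5]
position: [573.6, -133.5, 169.3]
wrist_force: [-1.4, 5.0, -0.3]
position: [573.6, -133.9, 169.4]
wrist_force: [-1.7, 6.1, 0.5]
position: [573.5, -134.3, 169.4]
wrist_force: [-1.2, 6.1, 0.7]
```

```bash

python3 -m pendant '[[0,-0.05,-0.4,0,0],[0,-0.05,-0.4,0,0]]'| grep -E "pos|force"; 
python3 -m pendant '[[0,-0.05,-0.4,0,0],[0,-0.05,-0.4,0,0],[0,-0.05,-0.4,0,0]]'| grep -E "pos|force"
```

```text
position: [573.4, -134.6, 169.4]
wrist_force: [-1.3, 6.4, 0.3]
position: [573.4, -134.7, 169.4]
wrist_force: [-1.0, 10.0, 0.5]
```

```bash

python3 -m pendant '[[0,0,0,0,0]]'| grep -E "pos|force"; python3 -m pendant '[[0,0,0,0,0]]'| grep -E "pos|force"; python3 -m pendant '[[0,0,-0.2,0,0],[0,0,-0.2,0,0]]'| grep -E "pos|force"; python3 -m pendant '[[0,0,0,0,0]]'| grep -E "pos|force"
```

```text
position: [573.4, -134.7, 169.4]
wrist_force: [-1.4, 9.8, 1.2]
position: [573.4, -134.7, 169.4]
wrist_force: [-1.4, 9.6, 1.0]
position: [573.4, -134.7, 169.4]
wrist_force: [-1.3, 12.3, 1.6]
position: [573.4, -134.7, 169.4]
wrist_force: [-0.8, 11.6, 0.5]
```

The position is stuck at −134.7 while the force climbs, so the seal is fully squeezed. One small nudge more, then back off.

```bash

python3 -m pendant '[[0,0,-0.1,0,0],[0,0,-0.1,0,0],[0,0,-0.1,0,0]]'| grep -E "pos|force"; python3 -m pendant '[[0,0,0,0,0]]'| grep -E "pos|force"; python3 -m pendant '[[0,0,0.4,0,0],[0,0.1,0.8,0,0],[0,0.3,2,0,0],[0,0.8,5,0,0],[0,2,12,0,0],[0,3.4,20,0,0],[0,5,30,0,0],[0,5,30,30,0],[0,5,30,70,0],[0,5,30,110,0],[0,5,30,150,0],[0,-20,70,170,0],[0,-45,110,170,0],[0,-70,145,170,0],[0,-95,180,170,0],[0,-110,200,170,0],[0,-110,200,170,0],[0,-110,200,170,0],[0,-110,200,170,0]]'| grep -E "time|pos|force"; python3 - <<'E'
from h import *
for n in('top','scene'): grab(n,n+'F')
crop('topF',240,120,445,245,3.9,'ctF');crop('sceneF',100,120,370,330,2.9,'csF')
E
```

```text
position: [573.4, -134.7, 169.4]
wrist_force: [-1.7, 13.2, 2.1]
position: [573.4, -134.7, 169.4]
wrist_force: [-1.7, 12.1, 0.9]
time: 20.87
position: [463.4, 64.7, 339.7]
wrist_force: [-0.3, -0.2, -0.3]
```

View pics/ctF.png

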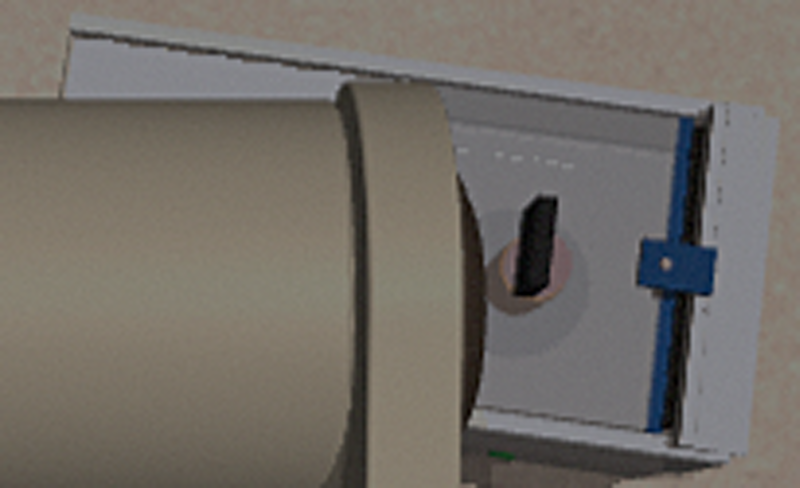

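View pics/csF.png

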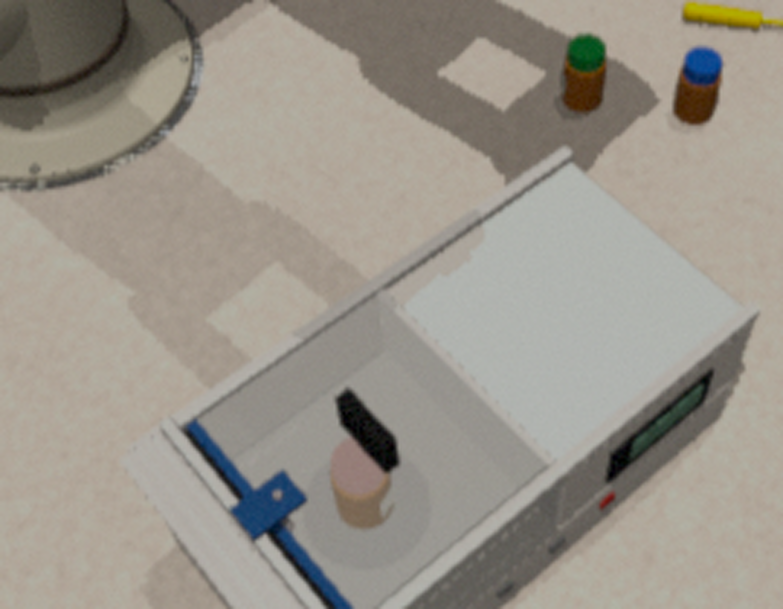

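The strip sits flush against the seal, the fin is free, and the bottle stands under the closed door with blue and green untouched. I'll check spring-back and bystander positions with sub-pixel image measurements.

```bash
python3 - <<'E'
from h import *
np.set_printoptions(precision=2,suppress=True)
n=np.array([-.169,-.986,0])
F=load('sceneF')
# black fin centroid-left part: match strip piece (far end) & fin from earlier images
g=lambda q:cv2.resize(cv2.cvtColor(q['im'],cv2.COLOR_RGB2GRAY),None,fx=8,fy=8,interpolation=cv2.INTER_CUBIC)
for nm in ['scene0','s9','s10']:
    q=load(nm)
    # strip edge profile: project blue pixels
    res=[]
    for r in (q,F):
        im=r['im'].astype(int);m=(im[...,2]>1.6*im[...,0])&(im[...,2]>60)
        ys,xs=np.where(m); L=[]
        for x,y in zip(xs,ys):
            P=pt(r,x,y,156)
            xb=(P-np.array([569,-159.4,0]))@np.array([.986,-.169,0])
            s=P@n
            if -85<xb<-40 and -30<s<150: L.append(s)
        res.append((np.mean(L),len(L),np.min(L),np.max(L)))
    print(nm,res)
d=lambda r:[pt(r,*p,70) for p in []]
for nm,r in(('0',load('scene0')),('F',F)):
  im=r['im'].astype(int);R,G,B=im[...,0],im[...,1],im[...,2]
  for c,m in (('b',(B>1.6*R)&(B>60)),('g',(G>1.5*R)&(G>1.5*B)&(G>50))):
    m=m.copy();m[:120]=0;m[160:]=0;ys,xs=np.where(m);print(nm,c,xs.mean(),ys.mean())
E
```

```text
scene0 [(np.float64(-12.257268547126543), 71, np.float64(-15.537551551737227), np.float64(-8.950373971257125)), (np.float64(131.01731995961833), 86, np.float64(127.41645641643322), np.float64(134.8807577577538))]
s9 [(np.float64(95.07175106772856), 77, np.float64(91.21628985742572), np.float64(98.65111088795103)), (np.float64(131.01731995961833), 86, np.float64(127.41645641643322), np.float64(134.8807577577538))]
s10 [(np.float64(124.98265727707562), 83, np.float64(121.1885755711619), np.float64(128.60384781127442)), (np.float64(131.01731995961833), 86, np.float64(127.41645641643322), np.float64(134.8807577577538))]
0 b 341.7651515151515 142.40151515151516
0 g 301.70992366412213 137.793893129771
F b 341.7651515151515 142.40151515151516
F g 301.5609756097561 137.97560975609755
```

Bystanders are unmoved. The images suggest about 1 mm of spring-back, i.e. about 2 mm still squeezed, which is close enough to the 1.5 mm limit to check. There's plenty of time, so I'll touch the fin again gently and compare pressed and released images.

```bash

python3 -m pendant '[[0,30,-40,0,0],[0,60,-80,0,0],[0,90,-130,0,0],[0,115,-170,0,0],[0,115,-170,0,0],[0,115,-170,-35,0],[0,115,-170,-75,0],[0,115,-170,-115,0],[0,115,-170,-150,0],[0,115,-170,-170,0],[0,115,-170,-170,0],[0,113,-183,-170,0],[0,111.5,-192,-170,0],[0,110.7,-196,-170,0],[0,110.7,-196,-170,0],[0,110.7,-196,-170,0]]'| grep -E "time|pos|force"
python3 -m pendant '[[0,-0.1,-0.5,0,0],[0,-0.2,-1,0,0],[0,-0.2,-1,0,0]]'| grep -E "pos|force"
python3 -m pendant '[[0,-0.1,-0.5,0,0],[0,-0.1,-0.5,0,0],[0,-0.1,-0.5,0,0]]'| grep -E "pos|force"
```

```text
time: 22.3
position: [574.3, -132.4, 170.5]
wrist_force: [0.0, -1.0, -0.1]
position: [573.9, -132.6, 169.7]
wrist_force: [-0.0, -0.6, -0.7]
position: [573.8, -133.1, 169.5]
wrist_force: [-0.5, 0.3, -0.0]
```

```bash

python3 -m pendant '[[0,0,-0.3,0,0],[0,0,-0.3,0,0]]'| grep -E "pos|force"
python3 -m pendant '[[0,0,-0.3,0,0],[0,0,-0.3,0,0]]'| grep -E "pos|force"
python3 -m pendant '[[0,0,-0.3,0,0],[0,0,-0.3,0,0]]'| grep -E "pos|force"
python3 -m pendant '[[0,0,-0.3,0,0],[0,0,-0.3,0,0]]'| grep -E "pos|force"
```

```text
position: [573.8, -133.5, 169.5]
wrist_force: [-0.2, 0.4, 0.8]
position: [573.8, -133.6, 169.4]
wrist_force: [0.1, 2.5, 0.5]
position: [573.8, -133.7, 169.5]
wrist_force: [-0.3, 4.4, 0.4]
position: [573.7, -133.9, 169.5]
wrist_force: [-1.9, 6.4, 0.7]
```

Contact resumed at y≈−133.6 against the −134.7 stop. Spring-back is about 1 mm, leaving about 2 mm of squeeze, as expected. I'll press once more to about 13–14 N, then withdraw smoothly.

```bash

python3 -m pendant '[[0,0,-0.4,0,0],[0,0,-0.4,0,0]]'| grep -E "pos|force"
python3 -m pendant '[[0,0,-0.4,0,0],[0,0,-0.4,0,0]]'| grep -E "pos|force"
python3 -m pendant '[[0,0,-0.2,0,0],[0,0,-0.2,0,0]]'| grep -E "pos|force"

```

```text
position: [573.7, -134.3, 169.5]
wrist_force: [-1.4, 6.4, -0.4]
position: [573.6, -134.6, 169.4]
wrist_force: [-1.3, 6.7, 2.3]
position: [573.6, -134.6, 169.5]
wrist_force: [-1.3, 8.9, 2.2]
```

```bash

python3 -m pendant '[[0,0,-0.2,0,0],[0,0,-0.2,0,0]]'| grep -E "pos|force"
python3 -m pendant '[[0,0,-0.2,0,0],[0,0,-0.2,0,0],[0,0,-0.2,0,0]]'| grep -E "pos|force"
python3 - <<'E'
from h import *
grab('scene','sP')
E

```

```text
position: [573.6, -134.7, 169.5]
wrist_force: [-1.4, 10.0, 2.7]
position: [573.6, -134.7, 169.4]
wrist_force: [-1.5, 9.6, 2.6]
```

```bash

python3 -m pendant '[[0,0,-0.2,0,0],[0,0,-0.2,0,0],[0,0,-0.2,0,0]]'| grep -E "pos|force"
python3 -m pendant '[[0,0,-0.1,0,0],[0,0,-0.1,0,0],[0,0,-0.1,0,0]]'| grep -E "pos|force"
python3 -m pendant '[[0,0,0.3,0,0],[0,0,0.6,0,0],[0,0,0.9,0,0],[0,0.1,1.2,0,0],[0,0.2,1.8,0,0],[0,0.4,3,0,0],[0,1,6,0,0],[0,2,12,0,0],[0,3.4,20,0,0],[0,5,30,0,0],[0,5,30,30,0],[0,5,30,70,0],[0,5,30,110,0],[0,-10,50,150,0],[0,-40,100,170,0],[0,-70,140,170,0],[0,-110,180,170,0],[0,-120,200,170,0],[0,-120,200,170,0],[0,-120,200,170,0]]'| grep -E "time|pos|force"; python3 - <<'E'
from h import *
n=np.array([-.169,-.986,0])
grab('scene','sG');crop('sG',100,120,370,330,2.9,'csG')
for nm in ['sP','sceneF','sG']:
    r=load(nm);im=r['im'].astype(int);m=(im[...,2]>1.6*im[...,0])&(im[...,2]>60);L=[]
    for y,x in zip(*np.where(m)):
        P=pt(r,x,y,156);xb=(P-np.array([569,-159.4,0]))@np.array([.986,-.169,0])
        if -85<xb<-40 and 100<P@n<150: L.append(P@n)
    print(nm,np.mean(L),len(L))
E
```

```text
position: [573.6, -134.8, 169.4]
wrist_force: [-2.1, 11.7, 2.8]
position: [573.6, -134.8, 169.4]
wrist_force: [-2.0, 13.6, 2.9]
time: 26.6
position: [451.2, 67.7, 340.9]
wrist_force: [0.2, -0.7, 0.4]
sP 132.3328520600457 85
sceneF 131.01731995961833 86
sG 131.0922397404674 84
```

View pics/csG.png

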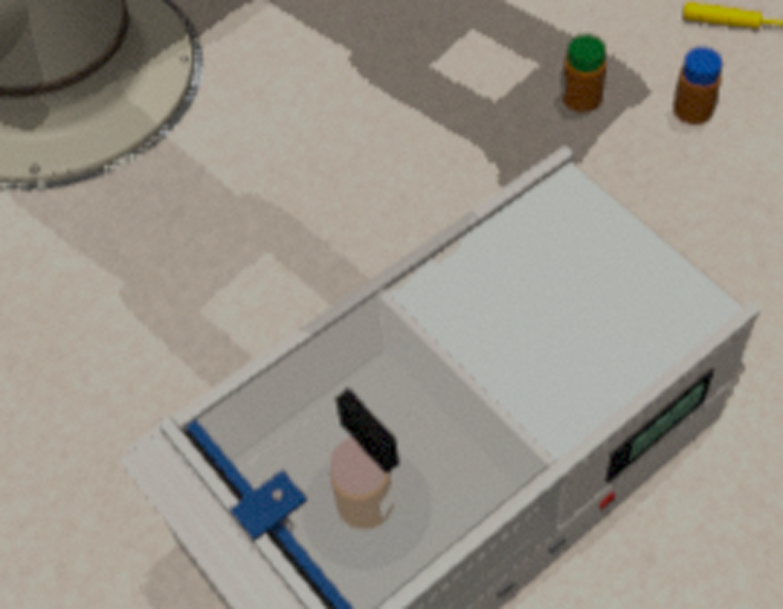

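The door rests at the same place after both pushes: about 1.0–1.2 mm of spring-back, leaving about 1.8–2 mm of squeeze. The bottle is upright on the pan and the hand is clear, so I'm handing in.

```bash
python3 -c "
from cell import robot
print(robot.observe()['wrist_force']);print(robot.sign_off())"
```

```text
[ 0.50468711 -0.86566212  0.12171859]
the job is handed in; nothing more can be done
None
```

The red-stoppered bottle is standing upright on the middle of the pan, let go, and the roof door is pushed home against the seal. I handed the job in at about 27 s of the 67 s allowed.

- **Bottle:** I set it down with about 2 N on the pan. After release it measured within about 3 mm of the pan's centre. It still looked upright in the last picture, through the closed door.
- **Catch:** the push rose to about 7 N at the catch and dropped to about 2 N once past it.
- **Seal:** the push then rose until the door stopped moving, and I stopped at about 13 N on the handle. I then touched the fin again to check and pressed a second time, to about 13.6 N at most; both pushes stayed under the 18 N limit.
- **Door at rest:** I had no direct seal reading. From a stop I took as the full 3 mm, the door springs back 1.0 mm by touch and 1.2–1.3 mm by image. That leaves about 1.7–2 mm of squeeze, above the 1.5 mm needed but without much margin. It came to rest at the same place after both pushes.
- **Rest of the scene:** the blue and green bottles had not moved in a picture taken after the first push, and they looked the same at the end. The hand is clear with no contact force.

One disagreement along the way: the scene and top cameras differed by 5–7 mm in places. I used the wrist camera for the final positions, and the grasp and the fin contact came out where it predicted.

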